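# Slide the two-handled pan under the screen to the serving ring

### The job

First swing the folding stop leg at the serving end of the warming plate out, across the plate, until it is against its stop. Then slide the two-handled pan along the plate, under the clear screen, onto the middle of the ring mark at the serving end, without lifting or tipping it; the hand does not fit under the screen, so let go part way and take the pan again from the other side. Leave the leg fully out, the pan standing free, and the two small jars on the plate where they are.

Things in the scene. Friction and masses are not known exactly. Their poses are not given: they have to be found in the camera images.
- plate: fixed warming plate of bright metal, 290 mm wide (its x) and 625 mm long (its y, from -335 to +290 mm), top surface 20 mm above the table. Origin on the table under the middle of the screen; x across the plate, away from the robot; +y towards the start end, -y towards the serving end. Level
- screen_mid (a point): point on the plate's top under the middle of the fixed clear screen, which stands across the plate (along its x). Opening below the screen: 85 mm high above the plate's top, 260 mm wide between two 14 mm square posts 137 mm to either side. Screen 14 mm thick over its steel frame, top edge 160 mm above the plate's top. Axes as the plate's
- ring_serve (a point): centre of the ring mark (dark circle, 180 mm across, with a dark centre dot) at the serving end, on the plate's top, 165 mm from the screen on its -y side: where the pan must go. Axes as the plate's
- leg_hinge (a point): vertical hinge axis of the stop leg, at the near corner of the plate's serving end, 20 mm above the plate's top. Axes as the plate's. The leg is a dark steel bar 12 mm thick, 30 mm high (6 to 36 mm above the plate's top), 200 mm long from the hinge axis
- leg_mid (a point): point on the leg's centre line at mid-height, 120 mm from the hinge axis; moves with the leg. The leg's y axis runs from the hinge to the free end
- stop_leg (a joint): angle of the stop leg, rad. At 0 it lies folded along the plate's near edge, pointing to the plate's +y; it swings clockwise seen from above and at its stop, 1.571, points to the plate's +x, across the serving end. Starts at 0 to 0.45. Stiff hinge (0.15 N m, about 1.5 N at 100 mm): stays where left. Push on its side facing the robot. Fully out: 1.5 or more
- pan_centre (a point): centre of the pan, 25 mm above its underside. Shallow round steel pan, 50 mm high, 140 mm across the rim, wall 4 mm, 0.5 to 0.85 kg, with two equal black stub handles on opposite sides along its y axis. Starts near the middle of the other ring mark, at the plate's +y end, handles roughly along the plate
- handle_a (a point): grip point of the pan's handle at the pan's +y side (towards the start end), 100 mm from the pan's axis and 36 mm above the pan's underside. The handle is a straight bar 14 mm wide, 14 mm high, from 68 to 123 mm out from the pan's axis; grip it across its width from above
- handle_b (a point): the same for the handle at the pan's -y side (towards the screen and serving end)
- shaker: bystander: small glass jar 32 mm across, 60 mm high, on the plate near its far edge, serving side; origin at its underside
- pepper: bystander: small dark steel jar 32 mm across, 60 mm high, on the plate near its far edge, start side; origin at its underside
Mind the look-alikes: they are no part of the job. Of the things shaped like the part that bears pan_centre, the bare steel one is meant.

How it is judged:
By the outcome, as a careful person would: the job done as asked, in the order asked, and still so for the second after the job is handed in, with the robot touching nothing.
It also fails if it takes over 67 s, if anything falls off the work surface, if the arm or the gripper's body presses on something with over 40 N, if the wrist force passes 120 N, or if a joint passes its speed limit or range.

### The arm

A 7-joint arm with a two-finger parallel gripper is mounted at the origin on the work surface. World frame = base frame: x ahead of the robot, y to its left, z up, the work surface at z = 0. Lengths are in m, angles in rad, forces in N, time in s.
With the tool pointing down it reaches from about 0.425 to 0.875 m from the base axis. Payload 4.7 kg.
Tool frame: the origin (TCP) lies where the fingers leave the gripper's body, on its centre line; the fingertips stand 70 mm ahead of it and the grasp point (between the pads) lies 51 mm ahead of it; z points along the fingers, y is the line along which they close (so a half turn about z gives the same grasp; the last joint's range is limited). The gripper opens to 87 mm and grips with 3 to 60 N. Pads are 19 mm wide; open, the fingers measure 117 mm over their backs; the gripper's body (75 mm by 190 mm) begins 51 mm behind the grasp point.
Start: joints at [1.131, 0.321, -0.07, 1.45, 0.023, 1.371, -0.057], TCP at [0.285, -0.584, 0.292] pointing down, gripper open.
Joint ranges: [-2.86, 2.86], [-0.3, 2.09], [-1.38, 1.24], [0.06, 2.45], [-1.56, 4.7], [0.09, 2.05], [-2.69, 2.69]. Speed limits (rad/s): [2.57, 2.57, 3.14, 3.14, 3.14, 3.14, 3.14].

### API

Orientations are given as a rotation vector (axis times angle).
In Python, from bench import get_state, get_image, get_calibration, close_job gives the robot as it stands.
- The arm moves only by the tool send_rows, never from a script. Its argument "rows" is a list of rows, each an object of numbers: "hand": the finger opening in mm, from 0 to 87; "x", "y", "z": the shift along the world's x, y, z in mm; "roll": the turn about the world's z in degrees. A call has 1 to 10 rows; each row shifts and turns the commanded pose from where the row before left it; what a row does not reach is not made up. A row lasts 1/10 s, in which the tool goes at most 50 mm and 8.59 degrees, less where a joint would pass 70% of its speed; a pose out of reach is approached as far as the arm can. A call is refused whole if a number of a shift passes 50 or a number of a turn 8.59, either way. A call with a gripper value outside its range is refused whole. The fingers move at their own pace and stop on an object; "force" is the grip in N (left out, the last holds). Time passes only in rows, so rows that do not move let the fingers close. It gives the time, the measured TCP pose, the force, the opening and the grip force at its end, in the units of the state.
- get_state(): the state, without advancing time (a new reading comes with each control period).
- get_image(name): name is "side" or "top"; returns the picture (384x512x3 uint8, blue, green, red); there is no depth.
- get_calibration(name): a dict with "mtx" (3x3 intrinsics, pixels), "D" ([k1, k2, p1, p2, k3] as OpenCV has them; the pictures are not rectified), "world_from_camera" (4x4, takes a point from camera to world coordinates). Camera axes: x right, y down, z forward; pixel columns grow to the right and rows downward; lengths in m; the calibration is good to about 2 mm. A picture is of the moment at which its call begins. get_calibration takes no time and is no camera call.
- close_job(): hands the job in; it is judged then, once.
The state is a dict: "time": time; "joint_positions": joint angles; "qd": joint speeds; "joint_torque": joint torques, N m; "position": TCP position; "tool_rot": TCP orientation; "ft_force": force on the tool from outside, world axes, zero at the start; "torque": the same for the moment, N m; "grip_width": opening from 0.0 (shut) to 1.0 (fully open); "grip_force": force on a finger pad.
Only numpy, scipy, OpenCV 4.12 (cv2) and the standard library are available. Lean on these libraries where they do the work, as an engineer would, in place of code of your own. Each camera call takes 0.05 s, during which the arm holds its last target. There are 200 camera calls.

## Working session

There is one attempt and no reset: what is moved stays moved. The work goes in short steps, Python scripts to look and compute and a tool call to move; the robot and the scene stay as the last step left them, time stands still between calls to the robot, and variables do not carry over. Pictures are saved under pics/ and viewed, at most 10 in all, crops included, and the job is handed in when it is done.

Besides the shell and the picture viewer there is one more tool, called after ">>>" as name([rows], argument=value, ...), one row to a line, values as JSON. send_rows: Moves the arm, as the interface text tells. Its arguments: {"type":"object","properties":{"rows":{"type":"array","items":{"type":"object","properties":{"hand":{"type":"number"},"x":{"type":"number"},"y":{"type":"number"},"z":{"type":"number"},"roll":{"type":"number"}}}},"force":{"type":"number"}},"required":["rows"]}

```bash
mkdir -p pics; ls
python3 - <<'E'
from bench import *
import cv2,numpy as np
for n in("side","top"):
    im=get_image(n); cv2.imwrite(f"pics/{n}0.png",im)
    c=get_calibration(n); print(n,np.round(c["mtx"],1).tolist(),c["D"],np.round(c["world_from_camera"],3).tolist())
s=get_state();print(s)
E
```

```text
pics
side [[406.4, 0.0, 254.6], [0.0, 406.4, 190.0], [0.0, 0.0, 1.0]] [0.04092916 0.         0.         0.         0.        ] [[-0.915, -0.298, 0.271, 0.143], [-0.403, 0.698, -0.592, 0.758], [-0.013, -0.651, -0.759, 0.942], [0.0, 0.0, 0.0, 1.0]]
top [[412.7, 0.0, 256.2], [0.0, 412.7, 190.7], [0.0, 0.0, 1.0]] [-0.05297913  0.          0.          0.          0.        ] [[-0.02, -0.992, 0.123, 0.297], [-1.0, 0.021, 0.001, 0.066], [-0.003, -0.123, -0.992, 1.381], [0.0, 0.0, 0.0, 1.0]]
{'time': 0.1, 'joint_positions': array([ 1.13108915,  0.32173512, -0.07007816,  1.45151596,  0.02262152,
        1.37083317, -0.05686644]), 'qd': array([ 0.00106934, -0.00250953, -0.00065104, -0.00467506, -0.0016324 ,
       -0.00087314,  0.00032052]), 'joint_torque': array([ 6.66454889e-05, -4.92571163e+01, -4.05782517e-01, -3.13395560e+01,
       -6.42432296e-02,  3.95049923e-02,  9.58737337e-05]), 'position': array([ 0.28474371, -0.58389898,  0.29129828]), 'tool_rot': array([-3.05945595e+00, -7.06460332e-01,  7.79182287e-04]), 'ft_force': array([-0.60306909,  0.05586343, -0.42816614]), 'torque': array([ 0.03917698,  0.00346897, -0.02538563]), 'grip_force': 0.0, 'grip_width': 1.0023286325433691}
```

View pics/side0.png

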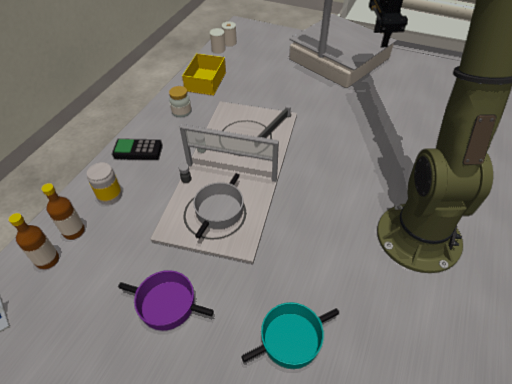

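View pics/top0.png

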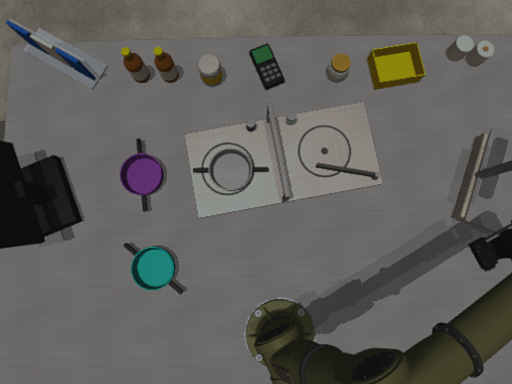

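The side view shows the plate, with the steel pan at about (219,205) on the start ring, the screen at (230,150) and the leg at (275,122).

The top view shows:
- the steel pan at (231,171), its handles at about (201,170) and (260,169)
- the ring_serve dot at (324,151)
- the leg, from its hinge at about (376,177) to its tip at (318,166)
- the jars at (251,126) and (291,119)

What could be taken for the pan: bare steel (231,171), purple (142,174), teal (154,268). I choose the bare steel one, on the plate.

```bash
cat > h.py <<'E'
from bench import *
import cv2,numpy as np
C={n:get_calibration(n) for n in("side","top")}
def ray(n,px):
    c=C[n];T=np.array(c["world_from_camera"])
    u=cv2.undistortPoints(np.array([[px]],float),np.array(c["mtx"]),np.array(c["D"]))[0,0]
    return T[:3,3],T[:3,:3]@np.array([u[0],u[1],1])
def on(n,px,z):
    o,d=ray(n,px);return (o+d*(z-o[2])/d[2])[:2]
def pix(n,p):
    c=C[n];T=np.linalg.inv(np.array(c["world_from_camera"]))
    return cv2.projectPoints(np.array([p],float),cv2.Rodrigues(T[:3,:3])[0],T[:3,3],np.array(c["mtx"]),np.array(c["D"]))[0][0,0]
E
python3 - <<'E'
from h import *
im=cv2.imread("pics/top0.png")
cv2.imwrite("pics/c.png",cv2.resize(im[90:225,180:390],None,fx=3.8,fy=3.8,interpolation=cv2.INTER_CUBIC))
hsv=cv2.cvtColor(im,cv2.COLOR_BGR2HSV)
m=((hsv[...,2]>140)).astype(np.uint8)*255
m[:, :180]=0;m[:,390:]=0;m[:95]=0;m[225:]=0
m=cv2.morphologyEx(m,cv2.MORPH_OPEN,np.ones((3,3)))
pts=cv2.findNonZero(m); r=cv2.minAreaRect(pts); b=cv2.boxPoints(r)
print(r,b.tolist()); 
for p in b: print(np.round(on("top",p,.02),4))
E
```

```text
((281.9837951660156, 170.53790283203125), (60.81687927246094, 181.03311157226562), 79.4608154296875) [[187.4322967529297, 157.1986541748047], [365.411376953125, 124.08625793457031], [376.5352783203125, 183.8771514892578], [198.55621337890625, 216.9895477294922]]
[0.5838 0.2953]
[ 0.6863 -0.3101]
[ 0.4801 -0.3361]
[0.382  0.2584]
```

View pics/c.png

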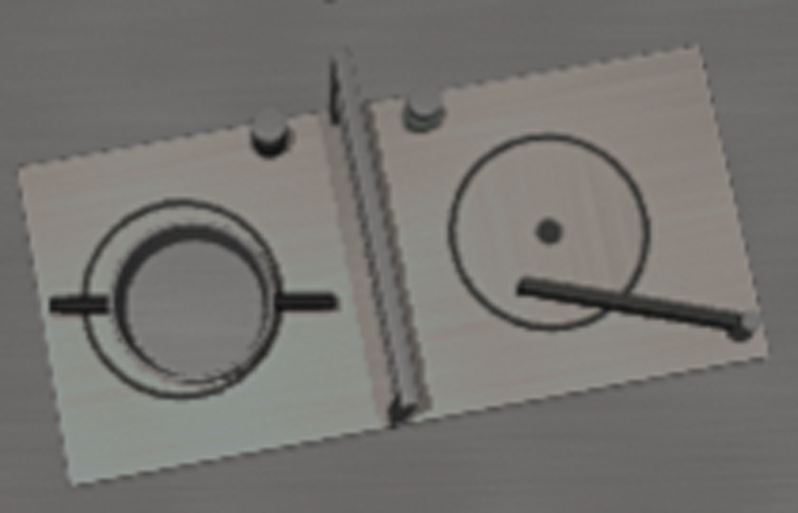

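The crop confirms the bare steel pan: handle ends at crop (52,304) and (337,301), ring dot at (549,231). The leg runs from its hinge at (741,322) to its tip at (522,287), and all four plate corners are clear.

Run:
```python
from h import *
f=lambda x,y,z:on("top",(180+(x+.5)/3.8-.5,90+(y+.5)/3.8-.5),z)
cs=np.array([f(20,168,.02),f(697,45,.02),f(767,356,.02),f(73,486,.02)])
print("corners",cs.round(4).tolist(),[np.linalg.norm(cs[i]-cs[(i+1)%4]).round(4) for i in range(4)])
# plate coords of corners: (+145,+290),(+145,-335),(-145,-335),(-145,290)
P=np.array([[.145,.29],[.145,-.335],[-.145,-.335],[-.145,.29]])
H=(P-P.mean(0)).T@(cs-cs.mean(0));U,S,V=np.linalg.svd(H);R=V.T@U.T
t=cs.mean(0)-R@P.mean(0);th=np.degrees(np.arctan2(R[1,0],R[0,0]))
print("plate origin",t.round(4),"yaw",th.round(2)); np.savez("plate.npz",R=R,t=t)
pl=lambda w:(R.T@(w-t)).round(4)
print("dot",f(549,231,.02).round(4),pl(f(549,231,.02)),"startring",pl(f(182,299,.02)))
print("hinge",pl(f(741,322,.056)),"tip",pl(f(522,287,.056)))
a=f(52,304,.063);b=f(337,301,.063)
print("handles",a.round(4),b.round(4),np.linalg.norm(a-b),"centre",((a+b)/2).round(4),pl((a+b)/2),"ang",np.degrees(np.arctan2(*(a-b)[::1])).round(2))
for x,y,n in((270,122,'pepper'),(425,100,'shaker')): print(n,pl(f(x,y,.08)))
print("ring world",(R@[0,-.165]+t).round(4))
```

```text
corners [[0.6647, 0.3041], [0.7664, -0.3066], [0.4817, -0.3528], [0.3802, 0.2575]] [np.float64(0.6191), np.float64(0.2885), np.float64(0.6187), np.float64(0.2883)]
plate origin [ 0.5696 -0.0023] yaw 9.42
dot [ 0.5974 -0.1651] [ 0.0008 -0.1652] startring [0.0004 0.1652]
hinge [-0.1142 -0.3041] tip [-0.0498 -0.1249]
handles [0.5332 0.2688] [0.5307 0.0256] 0.24322604947440837 centre [0.532  0.1472] [-0.0127  0.1537] ang 0.6
pepper [0.1264 0.0621]
shaker [ 0.1211 -0.072 ]
ring world [ 0.5966 -0.165 ]
```

Run:
```python
from h import *
d=np.load("plate.npz");R,t=d["R"],d["t"]
h=np.array([-.117,-.31])
for ang,off in((19.8,.045),(19.8,.02),(30,.02),(40,.02),(50,.02),(60,.02),(70,.02),(80,.02),(90,.02),(95,.02)):
    a=np.radians(ang);u=np.array([np.sin(a),np.cos(a)]);n=np.array([u[1],-u[0]])
    p=h+.125*u-off*n; print(ang,(1000*p).round(),(1000*(R@p+t)).round(1))
```

```text
19.8 [-117. -177.] [ 483.1 -196.2]
19.8 [ -93. -186.] [ 507.7 -200.7]
30 [ -72. -192.] [ 530.1 -203.2]
40 [ -52. -201.] [ 551.3 -209.5]
50 [ -34. -214.] [ 571.  -219.3]
60 [ -19. -230.] [ 588.7 -232.4]
70 [  -6. -248.] [ 603.9 -248.4]
80 [   3. -269.] [ 616.1 -266.8]
90 [   8. -290.] [ 624.9 -287.1]
95 [   9. -301.] [ 628.  -297.7]
```

>>> send_rows([
  {"hand": 0,"x": 20,"y": 40},
  {"hand": 0,"x": 20,"y": 40},
  {"hand": 0,"x": 20,"y": 40},
  {"hand": 0,"x": 20,"y": 40},
  {"hand": 0,"x": 20,"y": 40},
  {"hand": 0,"x": 20,"y": 40},
  {"hand": 0,"x": 20,"y": 40},
  {"hand": 0,"x": 20,"y": 40},
], force=20)

```text
schema error: expected keys hand, x, y, z, roll
```

>>> send_rows([
  {"hand": 0,"x": 20,"y": 43,"z": 0,"roll": 0},
  {"hand": 0,"x": 20,"y": 43,"z": 0,"roll": 0},
  {"hand": 0,"x": 20,"y": 43,"z": 0,"roll": 0},
  {"hand": 0,"x": 20,"y": 43,"z": 0,"roll": 0},
  {"hand": 0,"x": 20,"y": 43,"z": 0,"roll": 0},
  {"hand": 0,"x": 20,"y": 43,"z": 0,"roll": 0},
  {"hand": 0,"x": 20,"y": 43,"z": 0,"roll": 0},
  {"hand": 0,"x": 20,"y": 43,"z": 0,"roll": 0},
  {"hand": 0,"x": 20,"y": 43,"z": -20,"roll": 0},
  {"hand": 0,"x": 0,"y": 0,"z": -30,"roll": 0},
], force=20)

```text
time: 1.1
position: [0.4684, -0.1912, 0.2443]
tool_rot: [3.056, 0.724, 0.009]
ft_force: [0.5, 0.3, -0.6]
grip_width: 0.168
grip_force: 0.0
```

>>> send_rows([
  {"hand": 0,"x": 8,"y": -5,"z": -45,"roll": 0},
  {"hand": 0,"x": 0,"y": 0,"z": -45,"roll": 0},
  {"hand": 0,"x": 0,"y": 0,"z": -40,"roll": 0},
  {"hand": 0,"x": 0,"y": 0,"z": -8,"roll": 0},
  {"hand": 0,"x": 0,"y": 0,"z": 0,"roll": 0},
])

```text
time: 1.6
position: [0.4714, -0.2031, 0.1038]
tool_rot: [-3.059, -0.706, 0.004]
ft_force: [0.2, 0.5, 0.5]
grip_width: 0.008
grip_force: 0.0
```

Run:
```python
from h import *
a=get_image("side");b=get_image("top")
cv2.imwrite("pics/d.png",np.hstack([cv2.resize(a[90:210,150:310],None,fx=2.5,fy=2.5),cv2.resize(b[90:210,230:390],None,fx=2.5,fy=2.5)]))
print(get_state()["position"])
```

```text
[ 0.47366581 -0.20392127  0.10670201]
```

View pics/d.png

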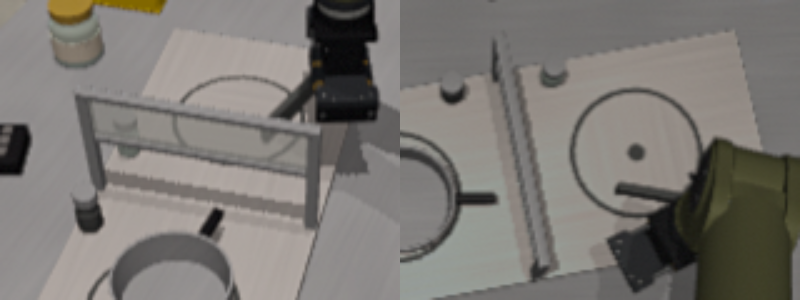

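The picture shows the shut fingers on the robot's side of the leg and clear of it, and the leg still in its starting pose. Next I sweep the arc.

>>> send_rows([
  {"hand": 0,"x": 17,"y": 1,"z": 0,"roll": 0},
  {"hand": 0,"x": 17,"y": 1,"z": 0,"roll": 0},
  {"hand": 0,"x": 11,"y": -1,"z": 0,"roll": 0},
  {"hand": 0,"x": 11,"y": -1,"z": 0,"roll": 0},
  {"hand": 0,"x": 11,"y": -3,"z": 0,"roll": 0},
  {"hand": 0,"x": 10,"y": -3,"z": 0,"roll": 0},
  {"hand": 0,"x": 10,"y": -5,"z": 0,"roll": 0},
  {"hand": 0,"x": 10,"y": -5,"z": 0,"roll": 0},
  {"hand": 0,"x": 9,"y": -6,"z": 0,"roll": 0},
  {"hand": 0,"x": 9,"y": -7,"z": 0,"roll": 0},
])

```text
time: 2.7
position: [0.5879, -0.2329, 0.1045]
tool_rot: [-3.061, -0.707, 0.001]
ft_force: [-2.6, 0.2, -0.1]
grip_width: 0.005
grip_force: 0.7
```

>>> send_rows([
  {"hand": 0,"x": 8,"y": -8,"z": 0,"roll": 0},
  {"hand": 0,"x": 7,"y": -8,"z": 0,"roll": 0},
  {"hand": 0,"x": 6,"y": -9,"z": 0,"roll": 0},
  {"hand": 0,"x": 6,"y": -9,"z": 0,"roll": 0},
  {"hand": 0,"x": 4,"y": -10,"z": 0,"roll": 0},
  {"hand": 0,"x": 0,"y": 0,"z": 0,"roll": 0},
])

```text
time: 3.3
position: [0.619, -0.2787, 0.105]
tool_rot: [3.06, 0.703, 0.002]
ft_force: [0.5, -0.5, -0.7]
grip_width: 0.007
grip_force: 0.0
```

Run:
```python
from h import *
a=get_image("side");b=get_image("top")
cv2.imwrite("pics/e.png",np.hstack([cv2.resize(a[80:200,150:310],None,fx=2.5,fy=2.5),cv2.resize(b[90:210,230:390],None,fx=2.5,fy=2.5)]))
s=get_state();print(s["position"],s["ft_force"])
```

```text
[ 0.61864636 -0.27702307  0.10503315] [ 0.12577598  0.08077434 -0.2493788 ]
```

View pics/e.png

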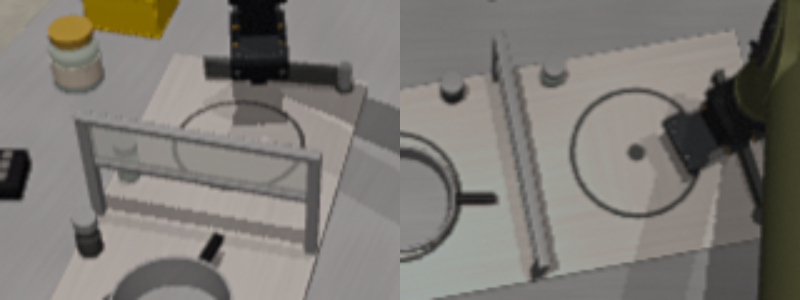

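The leg now lies nearly across the serving end, seen in the side crop from (205,68) to (345,78). I keep pushing until the force rises at the stop.

>>> send_rows([
  {"hand": 0,"x": 1,"y": -5,"z": 0,"roll": 0},
  {"hand": 0,"x": 1,"y": -5,"z": 0,"roll": 0},
  {"hand": 0,"x": 0,"y": -3,"z": 0,"roll": 0},
  {"hand": 0,"x": 0,"y": 0,"z": 0,"roll": 0},
])

```text
time: 3.8
position: [0.6204, -0.29, 0.105]
tool_rot: [3.061, 0.706, 0.0]
ft_force: [-0.3, 0.2, 0.1]
grip_width: 0.007
grip_force: 0.1
```

>>> send_rows([
  {"hand": 0,"x": 0,"y": -4,"z": 0,"roll": 0},
  {"hand": 0,"x": 0,"y": -2,"z": 0,"roll": 0},
  {"hand": 0,"x": 0,"y": 0,"z": 0,"roll": 0},
])

```text
time: 4.1
position: [0.6207, -0.293, 0.1049]
tool_rot: [-3.057, -0.708, -0.001]
ft_force: [-0.5, 5.3, 1.7]
grip_width: 0.005
grip_force: 2.8
```

Run:
```python
from h import *
a=get_image("side");cv2.imwrite("pics/f.png",a)
s=get_state();print(s["position"],s["ft_force"])
d=np.load("plate.npz");R,t=d["R"],d["t"]
im=cv2.cvtColor(a,cv2.COLOR_BGR2GRAY)
# expected pixel of leg top centre line if fully out
for y in(-.295,-.304,-.315):
  for x in (-.11,.05,.083): 
    w=R@[x,y]+t; print(y,x,pix("side",[*w,.056]).round(1))
cv2.imwrite("pics/f.png",cv2.resize(a[90:150,215:305],None,fx=6,fy=6,interpolation=cv2.INTER_CUBIC))
```

```text
[ 0.62070808 -0.29297014  0.10490633] [-0.24749953  4.43712011  1.6721022 ]
-0.295 -0.11 [285.5 109.5]
-0.295 0.05 [240.9 102.8]
-0.295 0.083 [231.9 101.5]
-0.304 -0.11 [286.1 107.9]
-0.304 0.05 [241.6 101.3]
-0.304 0.083 [232.6 100. ]
-0.315 -0.11 [286.7 106. ]
-0.315 0.05 [242.4  99.4]
-0.315 0.083 [233.5  98.1]
```

View pics/f.png

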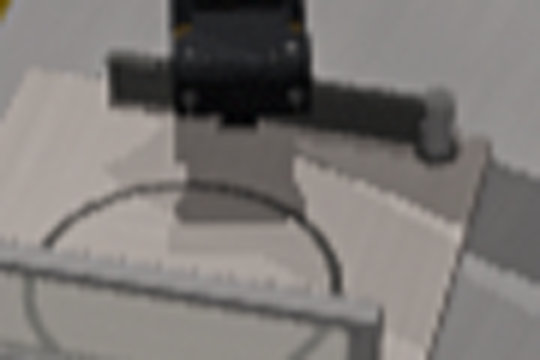

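The leg lies straight across, from (108,80) to (425,115) in the crop, parallel to the plate's end. One more nudge will show whether it is on the stop.

>>> send_rows([
  {"hand": 0,"x": 0,"y": -3,"z": 0,"roll": 0},
  {"hand": 0,"x": 0,"y": 0,"z": 0,"roll": 0},
  {"hand": 0,"x": 0,"y": 0,"z": 0,"roll": 0},
])

```text
time: 4.45
position: [0.6208, -0.2933, 0.1049]
tool_rot: [-3.053, -0.71, -0.0]
ft_force: [-1.1, 10.2, 3.8]
grip_width: 0.004
grip_force: 4.9
```

The force builds with no motion, so the leg is on its stop. I back off, rise, cross over the screen and roll into the grasp orientation.

>>> send_rows([
  {"hand": 0,"x": -3,"y": 15,"z": 0,"roll": 0},
  {"hand": 0,"x": -3,"y": 15,"z": 0,"roll": 0},
  {"hand": 0,"x": 0,"y": 0,"z": 49,"roll": 0},
  {"hand": 0,"x": 0,"y": 0,"z": 49,"roll": 0},
  {"hand": 0,"x": 0,"y": 0,"z": 49,"roll": 0},
  {"hand": 0,"x": 0,"y": 0,"z": 49,"roll": 0},
  {"hand": 40,"x": -7,"y": 44,"z": 10,"roll": 0},
  {"hand": 40,"x": -7,"y": 44,"z": 0,"roll": 8},
  {"hand": 40,"x": -7,"y": 44,"z": 0,"roll": 8},
  {"hand": 40,"x": -7,"y": 44,"z": 0,"roll": 8},
])

```text
time: 5.45
position: [0.5854, -0.0908, 0.311]
tool_rot: [2.842, 1.334, -0.0]
ft_force: [0.6, -0.1, -0.5]
grip_width: 0.283
grip_force: 0.0
```

>>> send_rows([
  {"hand": 60,"x": -7,"y": 44,"z": 0,"roll": 8},
  {"hand": 60,"x": -7,"y": 44,"z": 0,"roll": 8},
  {"hand": 60,"x": -7,"y": 44,"z": 0,"roll": 8},
  {"hand": 60,"x": -7,"y": 44,"z": 0,"roll": 8},
  {"hand": 60,"x": -7,"y": 44,"z": 0,"roll": 8},
  {"hand": 60,"x": -7,"y": 44,"z": 0,"roll": 0},
  {"hand": 60,"x": -7,"y": 44,"z": 0,"roll": 0},
  {"hand": 60,"x": 0,"y": 20,"z": 0,"roll": 0},
  {"hand": 60,"x": 0,"y": 0,"z": 0,"roll": 0},
])

```text
time: 6.35
position: [0.5353, 0.2399, 0.3109]
tool_rot: [-2.213, -2.229, -0.002]
ft_force: [-0.3, 0.8, 0.7]
grip_width: 0.693
grip_force: 0.0
```

```bash
cat >> h.py <<'E'
def status():
    s=get_state();v=s["tool_rot"];M=cv2.Rodrigues(v)[0]
    print("t",s["time"],"tcp",(1000*s["position"]).round(1),"close ang",np.degrees(np.arctan2(M[1,1],M[0,1])).round(1),"tilt",np.degrees(np.arccos(-M[2,2])).round(2),"F",s["ft_force"].round(1),"T",s["torque"].round(2),"w",round(s["grip_width"]*87,1))
E
python3 - <<'E'
from h import *
status()
b=get_image("top");a=get_image("side")
cv2.imwrite("pics/g.png",np.hstack([cv2.resize(a[150:270,150:310],None,fx=2.5,fy=2.5),cv2.resize(b[90:210,230:390],None,fx=2.5,fy=2.5)]))
E
```

```text
t 6.35 tcp [535.3 239.9 310.9] close ang 0.4 tilt 0.06 F [-0.3  0.8  0.7] T [-0.04 -0.1   0.07] w 60.3
```

View pics/g.png

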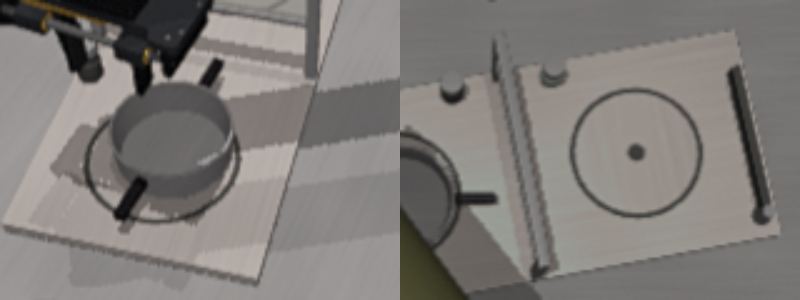

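The leg stayed out, seen in the top crop from (735,70) to (765,210), and the open hand is above handle a. Next I descend and grip.

>>> send_rows([
  {"hand": 60,"x": -2,"y": 7,"z": -45,"roll": -1},
  {"hand": 60,"x": 0,"y": 0,"z": -45,"roll": 0},
  {"hand": 60,"x": 0,"y": 0,"z": -45,"roll": 0},
  {"hand": 60,"x": 0,"y": 0,"z": -40,"roll": 0},
  {"hand": 60,"x": 0,"y": 0,"z": -20,"roll": 0},
  {"hand": 60,"x": 0,"y": 0,"z": -11,"roll": 0},
  {"hand": 60,"x": 0,"y": 0,"z": 0,"roll": 0},
])

```text
time: 7.15
position: [0.5352, 0.2405, 0.1036]
tool_rot: [-2.243, -2.2, 0.004]
ft_force: [0.3, 0.6, 0.5]
grip_width: 0.689
grip_force: 0.0
```

Run:
```python
from h import *
status()
a=get_image("side")
print(pix("side",[.533,.247,.063]))
cv2.imwrite("pics/i.png",cv2.resize(a[170:250,160:270],None,fx=6,fy=6,interpolation=cv2.INTER_CUBIC))
```

```text
t 7.15 tcp [535.2 240.5 103.6] close ang -1.1 tilt 0.15 F [0.3 0.6 0.5] T [-0.02 -0.04 -0.03] w 59.9
[201.73163341 227.91762234]
```

View pics/i.png

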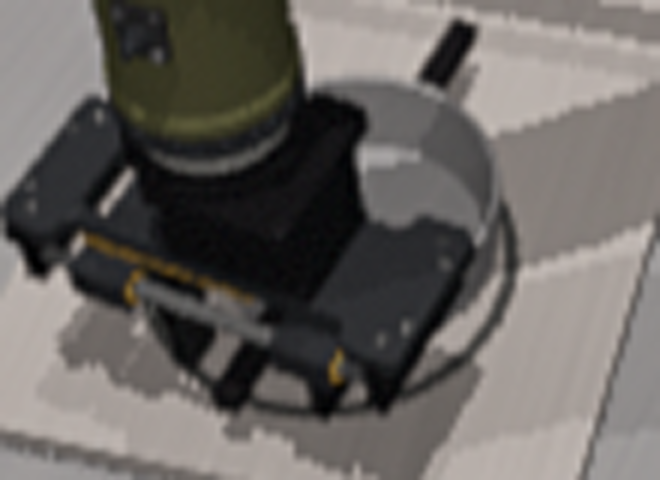

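The handle, at crop (240,390), lies between the open fingers. I close on it.

>>> send_rows([
  {"hand": 60,"x": -2,"y": 4,"z": 2,"roll": 0},
  {"hand": 0,"x": 0,"y": 0,"z": 0,"roll": 0},
  {"hand": 0,"x": 0,"y": 0,"z": 0,"roll": 0},
  {"hand": 0,"x": 0,"y": 0,"z": 0,"roll": 0},
  {"hand": 0,"x": 0,"y": 0,"z": 0,"roll": 0},
  {"hand": 0,"x": 0,"y": 0,"z": 0,"roll": 0},
  {"hand": 0,"x": 0,"y": 0,"z": 0,"roll": 0},
  {"hand": 0,"x": 0,"y": 0,"z": 0,"roll": 0},
], force=25)

```text
time: 8.0
position: [0.5336, 0.2465, 0.1068]
tool_rot: [2.24, 2.202, 0.001]
ft_force: [1.2, 0.2, -0.4]
grip_width: 0.154
grip_force: 25.0
```

Run:
```python
from h import *
status()
```

```text
t 8.0 tcp [533.6 246.5 106.8] close ang -1.0 tilt 0.04 F [ 1.2  0.2 -0.4] T [ 0.07 -0.22  0.22] w 13.4
```

>>> send_rows([
  {"hand": 0,"x": 0,"y": -4,"z": 0,"roll": 0.5},
  {"hand": 0,"x": 1,"y": -8,"z": 0,"roll": 1},
  {"hand": 0,"x": 2,"y": -12,"z": 0,"roll": 1},
  {"hand": 0,"x": 2,"y": -12,"z": 0,"roll": 1},
  {"hand": 0,"x": 2,"y": -12,"z": 0,"roll": 1},
  {"hand": 0,"x": 2,"y": -12,"z": 0,"roll": 1},
  {"hand": 0,"x": 2,"y": -12,"z": 0,"roll": 1},
  {"hand": 0,"x": 2,"y": -12,"z": 0,"roll": 1},
])

```text
time: 8.8
position: [0.5454, 0.1639, 0.1068]
tool_rot: [-2.088, -2.344, -0.002]
ft_force: [-1.6, 4.2, 0.2]
grip_width: 0.157
grip_force: 25.0
```

>>> send_rows([
  {"hand": 0,"x": 2,"y": -12,"z": 0,"roll": 1},
  {"hand": 0,"x": 2,"y": -12,"z": 0,"roll": 1},
  {"hand": 0,"x": 2,"y": -12,"z": 0,"roll": 1},
  {"hand": 0,"x": 2,"y": -12,"z": 0,"roll": 0},
  {"hand": 0,"x": 0,"y": -12,"z": 0,"roll": 0},
  {"hand": 0,"x": 0,"y": -10,"z": 0,"roll": 0},
  {"hand": 0,"x": 0,"y": -6,"z": 0,"roll": 0},
  {"hand": 0,"x": 0,"y": 0,"z": 0,"roll": 0},
])

```text
time: 9.6
position: [0.5545, 0.0845, 0.1068]
tool_rot: [2.031, 2.395, -0.003]
ft_force: [1.0, -0.2, -1.3]
grip_width: 0.157
grip_force: 24.9
```

Run:
```python
from h import *
status()
b=get_image("top")
d=np.load("plate.npz");R,t=d["R"],d["t"]
print("expected handle_b px",pix("top",[*(R@[0,-.11]+t),.063]))
cv2.imwrite("pics/j.png",cv2.resize(b[90:225,180:390],None,fx=3.8,fy=3.8,interpolation=cv2.INTER_CUBIC))
```

```text
t 9.6 tcp [554.5  84.5 106.8] close ang 9.4 tilt 0.11 F [ 1.  -0.2 -1.3] T [-0.1  -0.06  0.05] w 13.6
expected handle_b px [309.73183381 150.79722936]
```

View pics/j.png

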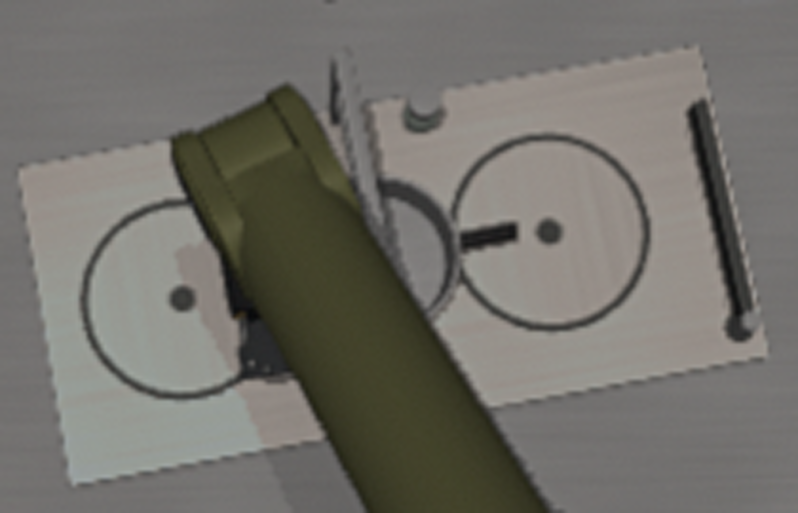

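Handle b is through the screen, from crop (462,240) to (517,231), with the pan aligned to the plate and the leg still out. I release and rise, then see the pan unobstructed.

>>> send_rows([
  {"hand": 50,"x": 0,"y": 0,"z": 0,"roll": 0},
  {"hand": 50,"x": 0,"y": 0,"z": 0,"roll": 0},
  {"hand": 50,"x": 0,"y": 0,"z": 0,"roll": 0},
  {"hand": 50,"x": 0,"y": 0,"z": 0,"roll": 0},
  {"hand": 50,"x": 0,"y": 0,"z": 30,"roll": 0},
  {"hand": 50,"x": 0,"y": 0,"z": 48,"roll": 0},
  {"hand": 50,"x": 0,"y": 0,"z": 48,"roll": 0},
  {"hand": 50,"x": 0,"y": 0,"z": 48,"roll": 0},
  {"hand": 50,"x": 0,"y": 0,"z": 35,"roll": 0},
])

```text
time: 10.55
position: [0.5547, 0.0871, 0.3194]
tool_rot: [2.027, 2.396, 0.003]
ft_force: [0.1, 0.5, 1.0]
grip_width: 0.572
grip_force: 0.0
```

```bash
cat >> h.py <<'E'
def handle(img,lo=-.30,hi=-.03):
    """dark handle (and leg) pixels on the serving side, cast to z=.063, in plate coords"""
    d=np.load("plate.npz");R,t=d["R"],d["t"]
    m=(img.max(2)<60).astype(np.uint8)
    n,l,s,c=cv2.connectedComponentsWithStats(m)
    for i in range(1,n):
        if s[i,4]<15 or s[i,4]>600: continue
        ys,xs=np.nonzero(l==i);P=np.array([R.T@(on("top",(x,y),.063)-t) for x,y in zip(xs,ys)])
        if abs(P.mean(0)[0])<.15 and -.34<P.mean(0)[1]<.3:
            r=cv2.minAreaRect((P*1000).astype(np.float32)); v=np.linalg.svd(P-P.mean(0))[2][0]
            print("comp",s[i,4],"mean",(1000*P.mean(0)).round(1),"y",(1000*P[:,1].min()).round(),(1000*P[:,1].max()).round(),"axis ang",np.degrees(np.arctan2(v[0],v[1])).round(1))
E
python3 - <<'E'
from h import *
status(); b=get_image("top"); cv2.imwrite("pics/k.png",b); handle(b)
E
```

```text
t 10.55 tcp [554.7  87.1 319.4] close ang 9.5 tilt 0.21 F [0.1 0.5 1. ] T [ 0.01 -0.14  0.02] w 49.8
comp 258 mean [ -26.1 -304.1] y -313.0 -291.0 axis ang -89.2
comp 62 mean [  -2.1 -104. ] y -128.0 -80.0 axis ang -1.6
comp 15 mean [  -7.7 -156. ] y -163.0 -149.0 axis ang 7.7
comp 20 mean [ -7.8 164.1] y 158.0 171.0 axis ang -79.1
```

Leg at about 89 to 91°. Handle b centre is at plate (-2,-104), within 2° of straight. I go to it.

>>> send_rows([
  {"hand": 50,"x": 7,"y": -45,"z": 0,"roll": 0},
  {"hand": 50,"x": 7,"y": -45,"z": 0,"roll": 0},
  {"hand": 50,"x": 7,"y": -45,"z": 0,"roll": 0},
  {"hand": 50,"x": 7,"y": -45,"z": 0,"roll": 0},
  {"hand": 50,"x": 2,"y": -13,"z": 0,"roll": 0},
  {"hand": 50,"x": 0,"y": 0,"z": -45,"roll": 0},
  {"hand": 50,"x": 0,"y": 0,"z": -45,"roll": 0},
  {"hand": 50,"x": 0,"y": 0,"z": -45,"roll": 0},
  {"hand": 50,"x": 0,"y": 0,"z": -30,"roll": 0},
  {"hand": 50,"x": 0,"y": 0,"z": 0,"roll": 0},
])

```text
time: 11.6
position: [0.581, -0.1055, 0.1459]
tool_rot: [-2.023, -2.392, 0.006]
ft_force: [-0.1, 0.4, 0.6]
grip_width: 0.574
grip_force: 0.0
```

Run:
```python
from h import *
status()
```

```text
t 11.6 tcp [ 581.  -105.5  145.9] close ang 9.6 tilt 0.55 F [-0.1  0.4  0.6] T [-0.03 -0.08 -0.01] w 50.0
```

>>> send_rows([
  {"hand": 50,"x": 2,"y": -1,"z": -20,"roll": 0},
  {"hand": 50,"x": 0,"y": 0,"z": -19,"roll": 0},
  {"hand": 50,"x": 0,"y": 0,"z": 0,"roll": 0},
  {"hand": 50,"x": 0,"y": 0,"z": 0,"roll": 0},
])

```text
time: 12.0
position: [0.5872, -0.1072, 0.1135]
tool_rot: [2.029, 2.397, 0.002]
ft_force: [0.3, -1.0, 0.4]
grip_width: 0.576
grip_force: 0.0
```

Run:
```python
from h import *
status()
```

```text
t 12.0 tcp [ 587.2 -107.2  113.5] close ang 9.5 tilt 0.1 F [ 0.3 -1.   0.4] T [-0.01 -0.17  0.05] w 50.1
```

>>> send_rows([
  {"hand": 50,"x": -2,"y": 0,"z": -7,"roll": 0},
  {"hand": 50,"x": 0,"y": 0,"z": 0,"roll": 0},
  {"hand": 0,"x": 0,"y": 0,"z": 0,"roll": 0},
  {"hand": 0,"x": 0,"y": 0,"z": 0,"roll": 0},
  {"hand": 0,"x": 0,"y": 0,"z": 0,"roll": 0},
  {"hand": 0,"x": 0,"y": 0,"z": 0,"roll": 0},
  {"hand": 0,"x": 0,"y": 0,"z": 0,"roll": 0},
  {"hand": 0,"x": 0,"y": 0,"z": 0,"roll": 0},
], force=25)

```text
time: 12.8
position: [0.5848, -0.1075, 0.105]
tool_rot: [2.03, 2.397, 0.001]
ft_force: [1.9, -0.2, -1.1]
grip_width: 0.161
grip_force: 25.0
```

Run:
```python
from h import *
status()
d=np.load("plate.npz");R,t=d["R"],d["t"]
print("hand plate",1000*(R.T@(get_state()["position"][:2]-t)))
```

```text
t 12.8 tcp [ 584.8 -107.5  105. ] close ang 9.5 tilt 0.07 F [ 1.9 -0.2 -1.1] T [-0.03 -0.46 -0.19] w 14.0
hand plate [  -2.19846532 -106.251765  ]
```

>>> send_rows([
  {"hand": 0,"x": 1,"y": -4,"z": 0,"roll": 0},
  {"hand": 0,"x": 1,"y": -8,"z": 0,"roll": 0},
  {"hand": 0,"x": 2,"y": -12,"z": 0,"roll": 0},
  {"hand": 0,"x": 2,"y": -12,"z": 0,"roll": 0},
  {"hand": 0,"x": 2,"y": -12,"z": 0,"roll": 0},
  {"hand": 0,"x": 2,"y": -12,"z": 0,"roll": 0},
  {"hand": 0,"x": 2,"y": -12,"z": 0,"roll": 0},
  {"hand": 0,"x": 2,"y": -12,"z": 0,"roll": 0},
])

```text
time: 13.6
position: [0.5985, -0.1883, 0.105]
tool_rot: [-2.024, -2.398, -0.004]
ft_force: [-0.8, 6.6, 2.7]
grip_width: 0.159
grip_force: 24.9
```

>>> send_rows([
  {"hand": 0,"x": 2,"y": -12,"z": 0,"roll": 0},
  {"hand": 0,"x": 3,"y": -12,"z": 0,"roll": 0},
  {"hand": 0,"x": 3,"y": -12,"z": 0,"roll": 0},
  {"hand": 0,"x": 2,"y": -12,"z": 0,"roll": 0},
  {"hand": 0,"x": 2,"y": -10,"z": 0,"roll": 0},
  {"hand": 0,"x": 1,"y": -7,"z": 0,"roll": 0},
  {"hand": 0,"x": 0,"y": 0,"z": 0,"roll": 0},
  {"hand": 0,"x": 0,"y": 0,"z": 0,"roll": 0},
])

```text
time: 14.4
position: [0.6116, -0.255, 0.105]
tool_rot: [-2.028, -2.398, -0.002]
ft_force: [-0.4, 4.5, 3.5]
grip_width: 0.151
grip_force: 24.9
```

Run:
```python
from h import *
status(); b=get_image("top"); a=get_image("side"); handle(b)
d=np.load("plate.npz");R,t=d["R"],d["t"]
print("hand plate",1000*(R.T@(get_state()["position"][:2]-t)))
cv2.imwrite("pics/l.png",np.hstack([cv2.resize(a[80:200,150:310],None,fx=2.5,fy=2.5),cv2.resize(b[90:210,230:390],None,fx=2.5,fy=2.5)]))
```

```text
t 14.4 tcp [ 611.6 -255.   105. ] close ang 9.6 tilt 0.09 F [-0.4  4.5  3.5] T [ 0.94  0.01 -0.05] w 13.2
comp 26 mean [109.2  65.4] y 53.0 77.0 axis ang -176.5
comp 153 mean [  25.9 -188.7] y -222.0 -108.0 axis ang -132.3
comp 69 mean [ -1.9 -63.2] y -88.0 -37.0 axis ang -0.6
comp 20 mean [-137.     0.5] y -11.0 7.0 axis ang 142.9
hand plate [ 8.30817834e-02 -2.56228826e+02]
```

View pics/l.png

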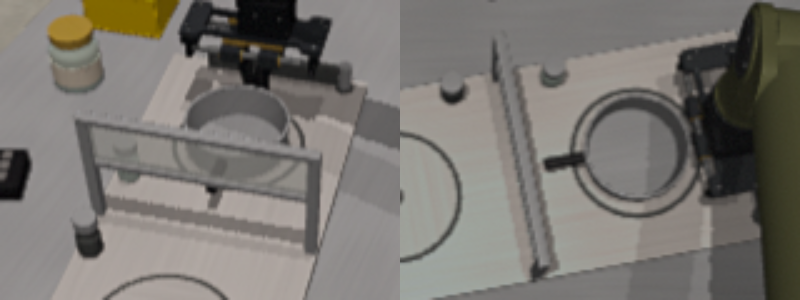

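The pan is nearly on the ring: its centre is at about plate (-1,-159), with handle a's tip at top-crop (547,163) and the rim clear of the leg. About 6 mm more is needed.

>>> send_rows([
  {"hand": 0,"x": 1,"y": -3,"z": 0,"roll": 0},
  {"hand": 0,"x": 1,"y": -4,"z": 0,"roll": 0},
  {"hand": 0,"x": 0,"y": 0,"z": 0,"roll": 0},
  {"hand": 0,"x": 0,"y": 0,"z": 0,"roll": 0},
  {"hand": 0,"x": 0,"y": 0,"z": 0,"roll": 0},
])

```text
time: 15.0
position: [0.6133, -0.2618, 0.105]
tool_rot: [-2.027, -2.398, -0.001]
ft_force: [-0.7, 5.4, 3.3]
grip_width: 0.157
grip_force: 24.9
```

Run:
```python
from h import *
status(); b=get_image("top"); handle(b)
```

```text
t 15.0 tcp [ 613.3 -261.8  105. ] close ang 9.6 tilt 0.1 F [-0.7  5.4  3.3] T [ 1.2   0.12 -0.02] w 13.6
comp 26 mean [109.2  65.4] y 53.0 77.0 axis ang -176.5
comp 149 mean [  25.9 -193.9] y -229.0 -116.0 axis ang -133.6
comp 70 mean [ -1.7 -69.1] y -94.0 -43.0 axis ang 0.8
comp 20 mean [-137.     0.5] y -11.0 7.0 axis ang 142.9
```

>>> send_rows([
  {"hand": 45,"x": 0,"y": 0,"z": 0,"roll": 0},
  {"hand": 45,"x": 0,"y": 0,"z": 0,"roll": 0},
  {"hand": 45,"x": 0,"y": 0,"z": 0,"roll": 0},
  {"hand": 45,"x": 0,"y": 0,"z": 0,"roll": 0},
  {"hand": 45,"x": 0,"y": 0,"z": 20,"roll": 0},
  {"hand": 45,"x": 0,"y": 0,"z": 40,"roll": 0},
  {"hand": 45,"x": 0,"y": 0,"z": 48,"roll": 0},
  {"hand": 45,"x": 0,"y": 0,"z": 48,"roll": 0},
  {"hand": 45,"x": 0,"y": 0,"z": 40,"roll": 0},
])

```text
time: 15.95
position: [0.6135, -0.2639, 0.3039]
tool_rot: [2.029, 2.395, 0.0]
ft_force: [0.5, -1.5, 0.3]
grip_width: 0.514
grip_force: 0.0
```

>>> send_rows([
  {"hand": 45,"x": -20,"y": -45,"z": 0,"roll": 0},
  {"hand": 45,"x": -20,"y": -45,"z": 0,"roll": 0},
  {"hand": 45,"x": -20,"y": -45,"z": 0,"roll": 0},
  {"hand": 45,"x": -20,"y": -45,"z": 0,"roll": 0},
  {"hand": 45,"x": -20,"y": -45,"z": 0,"roll": 0},
  {"hand": 45,"x": 0,"y": 0,"z": 0,"roll": 0},
  {"hand": 45,"x": 0,"y": 0,"z": 0,"roll": 0},
])

```text
time: 16.65
position: [0.5117, -0.4906, 0.3001]
tool_rot: [-2.035, -2.393, 0.0]
ft_force: [0.9, 1.4, 0.2]
grip_width: 0.517
grip_force: 0.0
```

Run:
```python
from h import *
status(); b=get_image("top"); handle(b)
cv2.imwrite("pics/m.png",cv2.resize(b[90:225,180:390],None,fx=3.8,fy=3.8,interpolation=cv2.INTER_CUBIC))
```

```text
t 16.65 tcp [ 511.7 -490.6  300.1] close ang 9.3 tilt 0.04 F [0.9 1.4 0.2] T [ 0.02 -0.13 -0.02] w 45.0
comp 19 mean [139.9   3.9] y -1.0 8.0 axis ang -80.9
comp 294 mean [ -23.2 -304.5] y -313.0 -289.0 axis ang -88.8
comp 28 mean [109.2  64.6] y 50.0 77.0 axis ang 1.2
comp 190 mean [  26.  -194.9] y -230.0 -116.0 axis ang -130.8
comp 58 mean [  -3.  -260.3] y -285.0 -239.0 axis ang -0.7
comp 72 mean [ -1.8 -69.8] y -95.0 -43.0 axis ang 1.4
comp 15 mean [ -7.4 163.4] y 158.0 169.0 axis ang -82.9
comp 23 mean [-136.8    0.7] y -11.0 8.0 axis ang -61.9
```

The pan is centred within about 3 mm, the leg reads about 91°, the pepper has not moved, and the hand is clear. Handing in.

```bash
python3 -c "
from bench import *
print(close_job())"
```

```text
the job is handed in; nothing more can be done
None
```

I handed the job in at about 17 s: the leg is out against its stop, the steel pan stands free within about 3 mm of the serving ring's centre, and I saw neither jar move.

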